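# Put the washed serving boards away in the rack

## Robot

A 6-joint arm with a two-finger parallel gripper is mounted at the origin on the work surface. World frame = base frame: x ahead of the robot, y to its left, z up, the work surface at z = 0. Lengths are in m, angles in rad, forces in N, time in s.
With the tool pointing down it reaches from about 0.375 to 0.9 m from the base axis. Payload 3.1 kg.
Tool frame: the origin (TCP) lies midway between the tips of the shut fingers; the grasp point (between the pads) lies 19 mm behind it; z points along the fingers, y is the line along which they close (so a half turn about z gives the same grasp; the last joint's range is limited). The gripper opens to 87 mm and grips with 3 to 60 N. Pads are 19 mm wide; open, the fingers measure 117 mm over their backs; the gripper's body (75 mm by 190 mm) begins 51 mm behind the grasp point.
Start: joints at [-1.317, 0.527, 1.433, -0, 1.181, -0.178], TCP at [0.262, -0.567, 0.223] pointing down, gripper open.
Joint ranges: [-3.08, 3.08], [-0.75, 2.2], [0.22, 2.44], [-1.43, 4.57], [0, 2.65], [-2.85, 2.85]. Speed limits (rad/s): [2.79, 2.79, 3.14, 3.14, 3.14, 3.14].

## Interface

Orientations are given as a unit quaternion [x, y, z, w].
In Python, from rig import robot gives the robot as it stands. The module is installed in compiled form; this text tells all that it offers.
- The arm moves only by the tool play_rows, never from a script. Its arguments are lists of equal length, an entry for each row: "gripper": the closure, from -1 (fully open) to 1 (shut); "delta_pos": the shift along the tool's x, y, z in cm, a list of three; "turn": the turn, a rotation vector about the tool's x, y, z in rad, a list of three. A call has 1 to 12 rows; each row is the pose to reach, as a shift and turn from the pose commanded when the call began, along the tool's axes at that moment; what a row does not reach only later rows make up. A row lasts 1/8 s, in which the tool goes at most 62.5 mm and 10.7 degrees, less where a joint would pass 70% of its speed; a pose out of reach is approached as far as the arm can. A call with a gripper value outside its range is refused whole. The fingers move at their own pace and stop on an object; "squeeze" is the grip in N (left out, the last holds). Time passes only in rows, so rows that repeat a pose let the fingers close. It gives the time, the measured TCP pose, the force, the opening and the grip force at its end, in the units of the state.
- robot.get_obs(): the state, without advancing time (a new reading comes with each control period).
- robot.camera(name): name is "scene" or "top"; returns a dict with "color" (480x640x3 uint8, red, green, blue), "vfov" (degrees; the focal length in pixels is half the picture's height over the tangent of half this angle, whatever the lens; pixels are square), "cx", "cy" (the principal point, pixels), "R" (3x3) and "t" (3): a world point X has camera coordinates R X + t. Camera axes: x right, y down, z forward; pixel columns grow to the right and rows downward; lengths in m; the calibration is good to about 2 mm. A picture is of the moment at which its call begins. There is no depth.
- robot.hand_in(): hands the job in; it is judged then, once.
The state is a dict: "time": time; "q": joint angles; "joint_velocities": joint speeds; "joint_torque": joint torques, N m; "position": TCP position; "tool_rot": TCP orientation; "ft_force": force on the tool from outside, world axes, zero at the start; "moment": the same for the moment, N m; "grip_width": finger opening in m; "grip_force": force on a finger pad.
Only numpy, scipy, OpenCV 4.12 (cv2) and the standard library are available. Lean on these libraries where they do the work, as an engineer would, in place of code of your own. Each camera call takes 0.05 s, during which the arm holds its last target. There are 200 camera calls.

## Task

Take the three washed serving boards from their sloping drying stands and stand them upright in the storage rack, the same way up as now, one to a slot in order of size: the large one next to the end panel, the middle one in the middle, the small one in the slot farthest from the panel. Each must stand fully down on the rack's floor, centred along its slot, and be set down rather than dropped; leave the pepper mill, the potted plant and the jar standing where they are.

Things in the scene. Friction and masses are not known exactly. Their poses are not given: they have to be found in the camera images.
- board_large: the large of three plain wooden serving boards, 180 mm tall, 120 wide, 14 thick, with a dark hanging-hole mark (no opening) in a top corner. Origin: centre of its lower edge. x through the thickness, y along the width, z from lower to upper edge. It starts leaning in its stand, z 35 degrees from vertical towards the stand's +x side
- slot_large (a point): centre of the floor of the rack slot for the large board, 12 mm above the counter; axes as the rack's; the slot next to the end panel
- board_middle: the middle of three plain wooden serving boards, 130 mm tall, 105 wide, 14 thick, with a dark hanging-hole mark (no opening) in a top corner. Origin: centre of its lower edge. x through the thickness, y along the width, z from lower to upper edge. It starts leaning in its stand, z 35 degrees from vertical towards the stand's +x side
- slot_middle (a point): centre of the floor of the rack slot for the middle board, 12 mm above the counter; axes as the rack's; the middle slot
- board_small: the small of three plain wooden serving boards, 105 mm tall, 90 wide, 14 thick, with a dark hanging-hole mark (no opening) in a top corner. Origin: centre of its lower edge. x through the thickness, y along the width, z from lower to upper edge. It starts leaning in its stand, z 35 degrees from vertical towards the stand's +x side
- slot_small (a point): centre of the floor of the rack slot for the small board, 12 mm above the counter; axes as the rack's; the slot farthest from the end panel
- stand_large: fixed drying stand of the large board: wooden foot 105 (x) by 100 (y) by 12 mm, two steel prongs 56 mm apart leaning 35 degrees towards its +x side (away from the robot). The board's lower edge rests at x = -30, z = 35 mm behind a 15 mm lip on the -x side; the prongs back the lowest 105 mm of the board on its +x side. Origin: centre of the underside
- stand_middle: fixed drying stand of the middle board: wooden foot 105 (x) by 100 (y) by 12 mm, two steel prongs 56 mm apart leaning 35 degrees towards its +x side (away from the robot). The board's lower edge rests at x = -30, z = 35 mm behind a 15 mm lip on the -x side; the prongs back the lowest 75 mm of the board on its +x side. Origin: centre of the underside
- stand_small: fixed drying stand of the small board: wooden foot 105 (x) by 100 (y) by 12 mm, two steel prongs 56 mm apart leaning 35 degrees towards its +x side (away from the robot). The board's lower edge rests at x = -30, z = 35 mm behind a 15 mm lip on the -x side; the prongs back the lowest 60 mm of the board on its +x side. Origin: centre of the underside
- rack: fixed rack: wooden base 190 (x) by 130 (y) by 12 mm; three slots along y at x = 45, 0, -45 mm, each a 20 mm gap between two steel wire hoops (8 mm wire, 80 mm long, top 70 mm above the counter); solid end panel 14 mm thick, 112 mm high at x = 86 mm. Origin: centre of the underside; x points across the slots to the end panel
- mill: dark turned wooden pepper mill standing on the counter, 54 mm across, 182 mm tall; a bystander. Origin: centre of its underside, z up
- pot: terracotta pot with a small plant, 84 mm across, pot 80 mm, with leaves 170 mm tall; a bystander. Origin: centre of its underside, z up
- jar: glass jar with a metal cap, 68 mm across, 110 mm tall; a bystander. Origin: centre of its underside, z up
Not all that is in view belongs to the job. What is shaped like the board_small but blue is not meant.

How it is judged:
By the outcome, as a careful person would: the job done as asked, in the order asked, and still so for the second after the job is handed in, with the robot touching nothing.
It also fails if it takes over 72 s, if anything falls off the work surface, if the arm or the gripper's body presses on something with over 40 N, if the wrist force passes 120 N, or if a joint passes its speed limit or range.

## Working session

There is one attempt and no reset: what is moved stays moved. The work goes in short steps, Python scripts to look and compute and a tool call to move; the robot and the scene stay as the last step left them, time stands still between calls to the robot, and variables do not carry over. Pictures are saved under pics/ and viewed, at most 10 in all, crops included, and the job is handed in when it is done.

Besides the shell and the picture viewer there is one more tool, called after "Call:" as name(argument=value, ...) on one line, values as JSON. play_rows: Moves the arm, as the interface text tells. Its arguments: {"type":"object","properties":{"gripper":{"type":"array","items":{"type":"number"}},"delta_pos":{"type":"array","items":{"type":"array","items":{"type":"number"}}},"turn":{"type":"array","items":{"type":"array","items":{"type":"number"}}},"squeeze":{"type":"number"}},"required":["gripper","delta_pos","turn"]}

```bash
mkdir -p pics; python3 - <<'E'
from rig import robot
import cv2,pickle
d={}
for n in("scene","top"):
    c=robot.camera(n);d[n]=c;cv2.imwrite(f"pics/{n}0.png",c["color"][:,:,::-1]);print(n,c["vfov"],c["cx"],c["cy"],c["R"].round(4).tolist(),c["t"])
pickle.dump(d,open("c0.pkl","wb"));o=robot.get_obs();print(o)
E
```

```text
scene 55.869075206097264 318.2494181219628 243.73845826568495 [[-0.7615, 0.6481, -0.0001], [0.4473, 0.5254, -0.7238], [-0.4691, -0.5512, -0.69]] [ 0.34833214 -0.16671355  1.46154217]
top 44.07260433971359 321.07370747571787 241.71531306252595 [[-0.0085, -1.0, -0.0025], [-0.9944, 0.0088, -0.1058], [0.1058, 0.0016, -0.9944]] [0.00833098 0.46653511 1.54860689]
{'time': 0.1, 'q': array([-1.31654812e+00,  5.28347746e-01,  1.43376465e+00, -2.99261164e-05,
        1.18142659e+00, -1.78538543e-01]), 'joint_velocities': array([-0.00200925, -0.00078658, -0.00190633, -0.00029328, -0.00027675,
       -0.00055571]), 'joint_torque': array([-1.14937488e-04, -4.40985775e+01, -1.77151018e+01,  6.34888373e-02,
        5.34013670e-02, -5.22785672e-05]), 'position': array([ 0.26195418, -0.56672522,  0.22168817]), 'tool_rot': array([ 9.76676488e-01,  2.14713972e-01, -5.06577596e-05, -9.71943041e-04]), 'ft_force': array([ 0.08614218, -0.27015079, -0.628413  ]), 'moment': array([-0.03687635, -0.00921022,  0.04817671]), 'grip_force': 0.0, 'grip_width': 0.08749174898626576}
```

View pics/scene0.png

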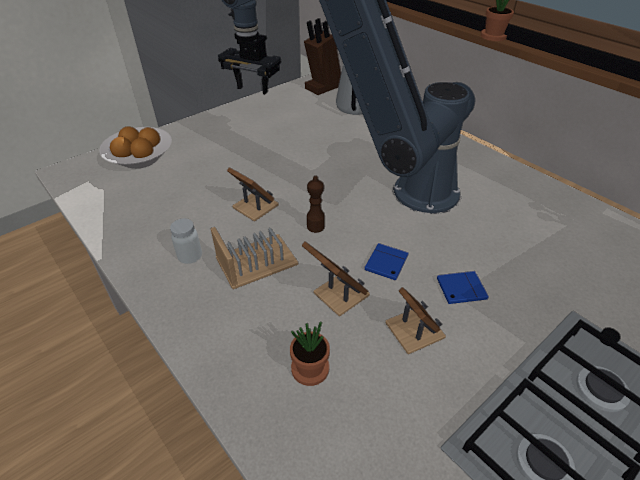

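View pics/top0.png

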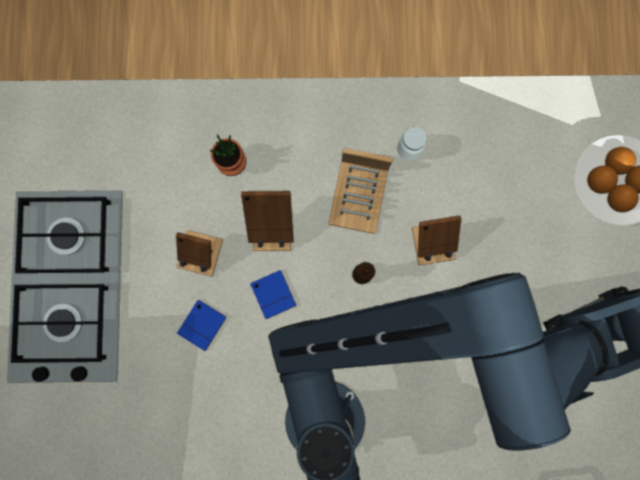

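The scene shows the rack at (255,255), the large board at (330,268), the small at (420,312), the middle at (250,186), the mill at (316,205), the pot at (310,355) and the jar at (186,240). The top view has the large board at (268,218), small at (194,250), middle at (438,237), and the rack at (360,192) with its panel at (366,157).

Could be taken for the small board, in top pixels: the brown one on its stand at (194,250), blue boards lying flat at (272,293) and (202,325), and the other brown ones at (438,237) and (268,218). I choose the brown boards on stands and rank them by size. Now a close crop to check.

```bash
cat > mont.py <<'E'
import cv2,numpy as np
def mont(img,cs,name):
    t=[]
    for (u,v) in cs:
        p=cv2.resize(img[v-37:v+38,u-50:u+50,::-1],(400,300),interpolation=cv2.INTER_CUBIC)
        for k in range(0,100,10):
            cv2.line(p,(k*4,0),(k*4,4 if k%50 else 12),(0,255,255),1)
            if k<75: cv2.line(p,(0,k*4),(4 if k%50 else 12,k*4),(0,255,255),1)
        cv2.putText(p,f"{u-50},{v-37}",(8,20),0,.45,(0,0,255),1);t.append(p)
    cv2.imwrite(name,np.vstack([np.hstack(t[:2]),np.hstack(t[2:])]))
E
python3 - <<'E'
import pickle
from mont import mont
d=pickle.load(open("c0.pkl","rb"))
mont(d["top"]["color"],[(268,218),(198,250),(438,237),(360,192)],"pics/m_top.png")
mont(d["scene"]["color"],[(335,275),(415,318),(252,192),(255,255)],"pics/m_scene.png")
E
```

```text
(no output)
```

View pics/m_top.png

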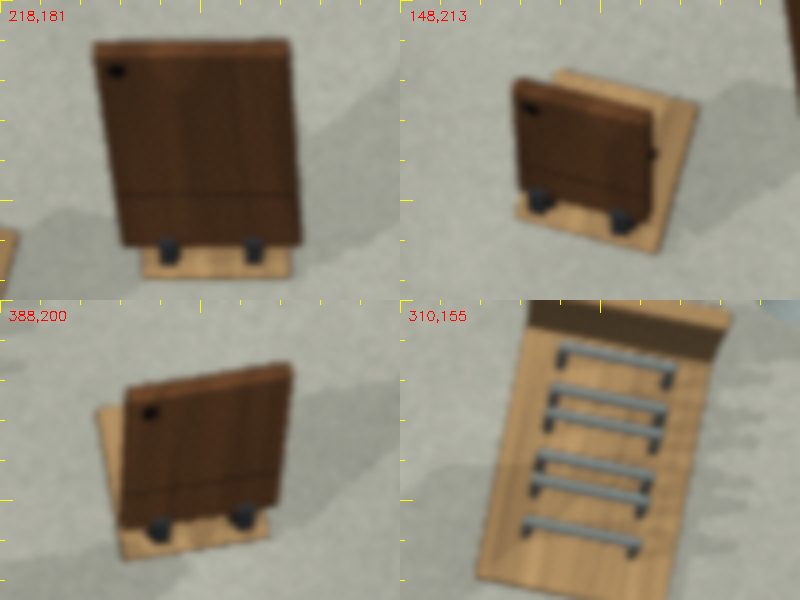

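View pics/m_scene.png

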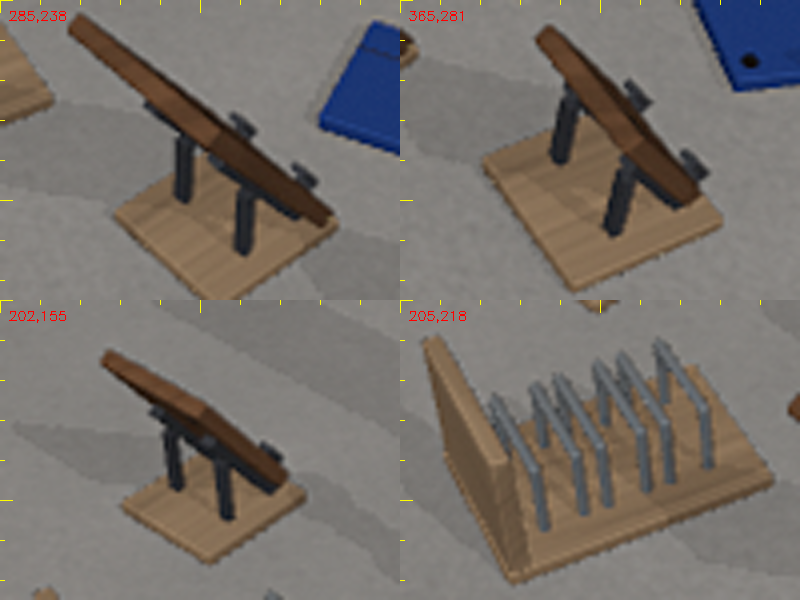

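Chosen: large at top (268,218), hole mark at (246,198). Small at (194,250), mark (180,240). Middle at (438,237), mark (425,228). All three are brown and on stands. The crops also show the six hoops (top view, (350,167) to (370,215)) and the panel, so the slot pairs are clear. Next I triangulate from these corners.

```bash
cat > geo.py <<'E'
import numpy as np,pickle
from scipy.optimize import least_squares
from scipy.spatial.transform import Rotation as Ro
d=pickle.load(open("c0.pkl","rb"))
def f(c): return 240/np.tan(np.radians(c["vfov"])/2)
def proj(c,X):
    p=np.atleast_2d(X)@c["R"].T+c["t"]; return p[:,:2]/p[:,2:]*f(c)+[c["cx"],c["cy"]]
def ray(c,uv):
    r=np.array([(uv[0]-c["cx"])/f(c),(uv[1]-c["cy"])/f(c),1])@c["R"]; return -c["R"].T@c["t"],r
def onplane(c,uv,z): o,r=ray(c,uv); return o+r*(z-o[2])/r[2]
def tri(a,b):
    (o1,r1),(o2,r2)=ray(d["top"],a),ray(d["scene"],b)
    s=np.linalg.lstsq(np.c_[r1,-r2],o2-o1,rcond=None)[0]
    p,q=o1+s[0]*r1,o2+s[1]*r2; return (p+q)/2,np.linalg.norm(p-q)
def px(off,tile,c): return np.array(off)+(np.array(c)-tile)/4.-.375
E
cat > m1.py <<'E'
from geo import *
B={"large":((218,181),(0,0),[(97,58),(291,55),(94,43),(289,40)],(285,238),(0,0),[(225,126),(83,14),(205,152),(70,28)],.18,.12),
"small":((148,213),(400,0),[(516,92),(652,125),(516,79),(653,110)],(365,281),(400,0),[(640,122),(550,25),(622,152),(537,40)],.105,.09),
"middle":((388,200),(0,300),[(126,404),(290,378),(126,388),(290,364)],(202,155),(0,300),[(208,405),(113,350),(195,430),(102,363)],.13,.105)}
for n,(o1,t1,c1,o2,t2,c2,h,w) in B.items():
    P=[];E=[]
    for a,b in zip(c1,c2):
        p,e=tri(px(o1,t1,a),px(o2,t2,b));P.append(p);E.append(e)
    P=np.array(P);m=P.mean(0);y=(P[0]+P[2]-P[1]-P[3])/2
    yaw=np.arctan2(-y[0],y[1]);
    print(n,P.round(4).tolist(),"res",np.round(E,4),"\n  topmid",m.round(4),"width",np.linalg.norm(y).round(4),"yaw",np.degrees(yaw).round(2),"ztop expected",.035+h*np.cos(.6109))
H1=[((562,348),(675,369)),((552,388),(666,409)),((549,413),(660,434)),((540,456),(652,476)),((535,480),(647,500)),((526,523),(640,545))]
H2=[((541,470),(493,400)),((580,457),(537,388)),((606,450),(558,378)),((648,432),(601,365)),((670,427),(622,355)),((708,410),(660,345))]
xs=[.059,.031,.014,-.014,-.031,-.059];M=[];P=[]
for x,a,b in zip(xs,H1,H2):
    for k,y in((0,.038),(1,-.038)):
        p,e=tri(px((310,155),(400,300),a[k]),px((205,218),(400,300),b[k]));P.append(p);M.append([x,y])
P=np.array(P);M=np.array(M);Pc=P[:,:2].mean(0)
S=M.T@(P[:,:2]-Pc);yaw=np.arctan2(S[0,1]-S[1,0],S[0,0]+S[1,1]);R=np.array([[np.cos(yaw),-np.sin(yaw)],[np.sin(yaw),np.cos(yaw)]])
print("rack",Pc.round(4),np.degrees(yaw).round(2),"z",P[:,2].mean().round(4),P[:,2].std().round(4));print((1e3*((P[:,:2]-Pc)@R-M)).round(1).tolist())
for s in(.045,0,-.045): print((Pc+R@[s,0]).round(4))
E
python3 m1.py
```

```text
large [[0.5626, 0.1948, 0.1844], [0.5639, 0.0779, 0.1831], [0.5752, 0.1966, 0.174], [0.574, 0.079, 0.1792]] res [0.0039 0.0028 0.0004 0.0022] 
  topmid [0.5689 0.1371 0.1802] width 0.1173 yaw 0.04 ztop expected 0.18244377894384217
small [[0.4734, 0.3625, 0.13], [0.4524, 0.2808, 0.12], [0.4844, 0.3648, 0.1157], [0.4624, 0.2811, 0.1151]] res [0.001  0.0034 0.0025 0.0032] 
  topmid [0.4682 0.3223 0.1202] width 0.0856 yaw -14.56 ztop expected 0.1210088710505746
middle [[0.4918, -0.2374, 0.1435], [0.5064, -0.3381, 0.1439], [0.5037, -0.2402, 0.1262], [0.5161, -0.3401, 0.1359]] res [0.0005 0.0009 0.0007 0.0015] 
  topmid [ 0.5045 -0.289   0.1374] width 0.1014 yaw 7.67 ztop expected 0.1414871736816638
rack [ 0.594  -0.0971] -11.52 z 0.0655 0.0014
[[-1.1, -1.3], [1.0, -1.2], [0.2, -0.1], [0.4, 0.4], [0.2, -0.9], [1.0, 0.8], [-1.4, -0.4], [-0.3, 1.4], [0.0, -0.3], [0.6, 1.6], [-0.4, -0.3], [-0.2, 0.3]]
[ 0.6381 -0.1061]
[ 0.594  -0.0971]
[ 0.5499 -0.0881]
```

```bash
cat > plan.py <<'E'
import numpy as np
from scipy.spatial.transform import Rotation as Ro
from rig import robot
T={"large":([.5689,.1371,.181],0.04),"small":([.4682,.3223,.1206],-14.56),"middle":([.5045,-.289,.1395],7.67)}
S={"large":[.6381,-.1061],"middle":[.594,-.0971],"small":[.5499,-.0881]}
def tool(yaw,tilt): # tool x=by, y=bx, z=-bz
    b=Ro.from_euler("ZY",[yaw,tilt],degrees=True).as_matrix()
    return np.c_[b[:,1],b[:,0],-b[:,2]]
def board(n,along,tilt=35.):  # TCP 'along' m above the top edge along board z
    p,y=T[n];R=tool(y,tilt);return np.array(p)-R[:,2]*along,R
def slot(n,z,yaw=-11.52): return np.array(S[n]+[z]),tool(yaw,0)
def show(*poses):
    o=robot.get_obs();R0=Ro.from_quat(o["tool_rot"]).as_matrix();p0=o["position"]
    for p,R in poses:
        print("cm",(R0.T@(np.array(p)-p0)*100).round(2),"turn",Ro.from_matrix(R0.T@R).as_rotvec().round(3),"| dist",np.linalg.norm(p-p0).round(3))
E
python3 - <<'E'
from plan import *
p,R=board("small",.05)
print(p,board("small",-.032)[0])
show((np.array([.45,-.3,.36]),tool(-14.56,0)),(np.array([.5,0,.36]),tool(-14.56,15)),(p+[0,0,.1],R),(p,R))
E
```

```text
[0.4959578  0.31509032 0.1615576 ] [0.45043501 0.32691419 0.09438713]
cm [ 28.26 -16.35 -13.79] turn [-0.002 -0.001 -0.884] | dist 0.354
cm [ 45.38 -41.49 -13.74] turn [ 0.243 -0.117 -0.879] | dist 0.63
cm [ 58.23 -70.24  -3.83] turn [ 0.568 -0.271 -0.855] | dist 0.913
cm [ 58.23 -70.22   6.17] turn [ 0.568 -0.271 -0.855] | dist 0.914
```

Call:
play_rows(gripper=[-1,-1,-1,-1,-1,-1,-1,-1,-1,-1,-1,-1], delta_pos=[[28.3,-16.4,-13.8],[28.3,-16.4,-13.8],[28.3,-16.4,-13.8],[28.3,-16.4,-13.8],[28.3,-16.4,-13.8],[28.3,-16.4,-13.8],[45.4,-41.5,-13.8],[45.4,-41.5,-13.8],[45.4,-41.5,-13.8],[45.4,-41.5,-13.8],[45.4,-41.5,-13.8],[45.4,-41.5,-13.8]], turn=[[0,0,-0.884],[0,0,-0.884],[0,0,-0.884],[0,0,-0.884],[0,0,-0.884],[0,0,-0.884],[0.243,-0.117,-0.879],[0.243,-0.117,-0.879],[0.243,-0.117,-0.879],[0.243,-0.117,-0.879],[0.243,-0.117,-0.879],[0.243,-0.117,-0.879]], squeeze=25)

```text
time: 1.6
position: [0.4999, 0.0033, 0.3602]
tool_rot: [0.782, 0.609, -0.081, -0.103]
ft_force: [-0.1, -1.3, 0.1]
grip_width: 0.0869
grip_force: 0.0
```

```bash
python3 - <<'E'
from plan import *
print(robot.get_obs()["q"].round(3))
p,R=board("small",.05)
show((p+[0,0,.1],R),(p,R))
E
```

```text
[-0.221  0.341  1.384  0.006  1.678  0.026]
cm [30.14 -5.2  11.59] turn [0.349 0.003 0.006] | dist 0.327
cm [30.15 -2.61 21.24] turn [0.349 0.003 0.006] | dist 0.37
```

Call:
play_rows(gripper=[-1,-1,-1,-1,-1,-1,-1,-1,-1,-1,-1], delta_pos=[[30.1,-5.2,11.6],[30.1,-5.2,11.6],[30.1,-5.2,11.6],[30.1,-5.2,11.6],[30.1,-5.2,11.6],[30.1,-5.2,11.6],[30.1,-2.6,21.2],[30.1,-2.6,21.2],[30.1,-2.6,21.2],[30.1,-2.6,21.2],[30.1,-2.6,21.2]], turn=[[0.35,0,0],[0.35,0,0],[0.35,0,0],[0.35,0,0],[0.35,0,0],[0.35,0,0],[0.35,0,0],[0.35,0,0],[0.35,0,0],[0.35,0,0],[0.35,0,0]])

```text
time: 2.98
position: [0.4999, 0.3107, 0.164]
tool_rot: [0.755, 0.584, -0.183, -0.237]
ft_force: [-0.5, 0.5, 0.4]
grip_width: 0.0871
grip_force: 0.0
```

```bash
python3 - <<'E'
from plan import *
print(robot.get_obs()["q"].round(3))
show(board("small",-.005),board("small",-.032))
E
```

```text
[0.225 0.778 1.259 0.267 1.654 0.426]
cm [ 0.32 -0.29  5.98] turn [ 0.004 -0.     0.   ] | dist 0.06
cm [ 0.32 -0.29  8.68] turn [ 0.004 -0.     0.   ] | dist 0.087
```

Call:
play_rows(gripper=[-1,-1,-1,-1,-1,-1,1,1,1,1,1,1], delta_pos=[[0.3,-0.3,3],[0.3,-0.3,6],[0.3,-0.3,7.5],[0.3,-0.3,8.7],[0.3,-0.3,8.7],[0.3,-0.3,8.7],[0.3,-0.3,8.7],[0.3,-0.3,8.7],[0.3,-0.3,8.7],[0.3,-0.3,8.7],[0.3,-0.3,8.7],[0.3,-0.3,8.7]], turn=[[0,0,0],[0,0,0],[0,0,0],[0,0,0],[0,0,0],[0,0,0],[0,0,0],[0,0,0],[0,0,0],[0,0,0],[0,0,0],[0,0,0]])

```text
time: 4.47
position: [0.4484, 0.3268, 0.0924]
tool_rot: [0.754, 0.583, -0.185, -0.237]
ft_force: [1.1, -0.4, 0.7]
grip_width: 0.0351
grip_force: 0.0
```

```bash
cat >> mont.py <<'E'
def look(name,wins):  # wins: (cam,u,v)
    from rig import robot
    import pickle
    d={n:robot.camera(n) for n in("scene","top")}
    pickle.dump(d,open(f"{name}.pkl","wb"))
    t=[]
    for (n,u,v) in wins:
        cv2.imwrite("x.png",d[n]["color"])
        p=cv2.resize(d[n]["color"][v-37:v+38,u-50:u+50,::-1],(400,300),interpolation=cv2.INTER_CUBIC)
        cv2.putText(p,f"{n} {u-50},{v-37}",(8,20),0,.45,(0,0,255),1);t.append(p)
    cv2.imwrite(f"pics/{name}.png",np.vstack([np.hstack(t[:2]),np.hstack(t[2:])]) if len(t)>2 else np.hstack(t))
E
python3 - <<'E'
from plan import *
o=robot.get_obs();print(o["grip_width"],o["grip_force"],o["ft_force"])
p,R=board("small",-.032);show((p,R))
q=p-R[:,2]*.05;up=q+[0,0,.1]
show((q,R),(up,R),(np.array([.5499,.1,.3]),tool(-11.52,0)),slot("small",.25))
E
```

```text
0.035051505240778096 0.0 [ 1.09723492 -0.40080629  0.66438864]
cm [ 0.06  0.04 -0.28] turn [-0.     0.002 -0.001] | dist 0.003
cm [ 0.05  0.04 -5.28] turn [-0.     0.002 -0.001] | dist 0.053
cm [  0.03  -5.69 -13.47] turn [-0.     0.002 -0.001] | dist 0.146
cm [-19.45   0.81 -25.88] turn [-0.611 -0.014 -0.051] | dist 0.324
cm [-37.65   7.57 -24.47] turn [-0.611 -0.014 -0.051] | dist 0.455
```

Call:
play_rows(gripper=[1,1,1,1,1,1,1,1,1], delta_pos=[[0,0,0],[0,0,0],[0,0,0],[0,0,0],[0,0,-1.5],[0,0,-3.5],[0,0,-5.3],[0,0,-5.3],[0,0,-5.3]], turn=[[0,0,0],[0,0,0],[0,0,0],[0,0,0],[0,0,0],[0,0,0],[0,0,0],[0,0,0],[0,0,0]])

```text
time: 5.6
position: [0.4777, 0.3191, 0.1357]
tool_rot: [0.754, 0.583, -0.185, -0.237]
ft_force: [-0.3, -0.1, -0.7]
grip_width: 0.0142
grip_force: 25.0
```

```bash
python3 - <<'E'
from plan import *
p,R=board("small",0.0);up=p+[0,0,.14]
show((up,R),(np.array([.51,.2,.3]),tool(-11.52,0)),(np.array([.5499,.0,.3]),tool(-11.52,0)),slot("small",.26))
E
```

```text
cm [ 0.05 -7.98 -9.66] turn [-0.     0.002 -0.001] | dist 0.125
cm [-10.75  -4.41 -16.95] turn [-0.611 -0.014 -0.052] | dist 0.206
cm [-29.11   2.89 -22.02] turn [-0.611 -0.014 -0.052] | dist 0.366
cm [-37.63   7.01 -20.  ] turn [-0.611 -0.014 -0.052] | dist 0.432
```

Call:
play_rows(gripper=[1,1,1,1,1,1,1,1,1,1,1,1], delta_pos=[[0,-4,-4.8],[0,-8,-9.7],[-10.8,-4.4,-17],[-10.8,-4.4,-17],[-10.8,-4.4,-17],[-29.1,2.9,-22],[-29.1,2.9,-22],[-29.1,2.9,-22],[-37.6,7,-20],[-37.6,7,-20],[-37.6,7,-20],[-37.6,7,-20]], turn=[[0,0,0],[0,0,0],[-0.611,-0.014,-0.052],[-0.611,-0.014,-0.052],[-0.611,-0.014,-0.052],[-0.611,-0.014,-0.052],[-0.611,-0.014,-0.052],[-0.611,-0.014,-0.052],[-0.611,-0.014,-0.052],[-0.611,-0.014,-0.052],[-0.611,-0.014,-0.052],[-0.611,-0.014,-0.052]])

```text
time: 7.1
position: [0.5495, -0.087, 0.2596]
tool_rot: [0.774, 0.633, 0.0, -0.001]
ft_force: [0.3, 0.7, -0.4]
grip_width: 0.0136
grip_force: 25.0
```

Call:
play_rows(gripper=[1,1], delta_pos=[[0,0,0],[0,0,0]], turn=[[0,0,0],[0,0,0]])

```text
time: 7.35
position: [0.5503, -0.0864, 0.2606]
tool_rot: [0.774, 0.634, 0.0, 0.0]
ft_force: [0.7, 0.6, -1.4]
grip_width: 0.0137
grip_force: 25.0
```

```bash
python3 - <<'E'
from plan import *
from mont import look
show(slot("small",.16),slot("small",.10))
p,R=slot("small",.2)
from geo import proj,d
print(proj(d["top"],p),proj(d["scene"],p))
look("l1",[("top",352,190),("scene",262,225),("scene",262,275),("top",352,215)])
E
```

```text
cm [-0.18 -0.02 10.06] turn [ 0.001 -0.001  0.002] | dist 0.101
cm [-0.18 -0.02 16.06] turn [ 0.001 -0.001  0.002] | dist 0.161
[[359.49784245 198.6762237 ]] [[266.43532024 198.31772331]]
```

View pics/l1.png

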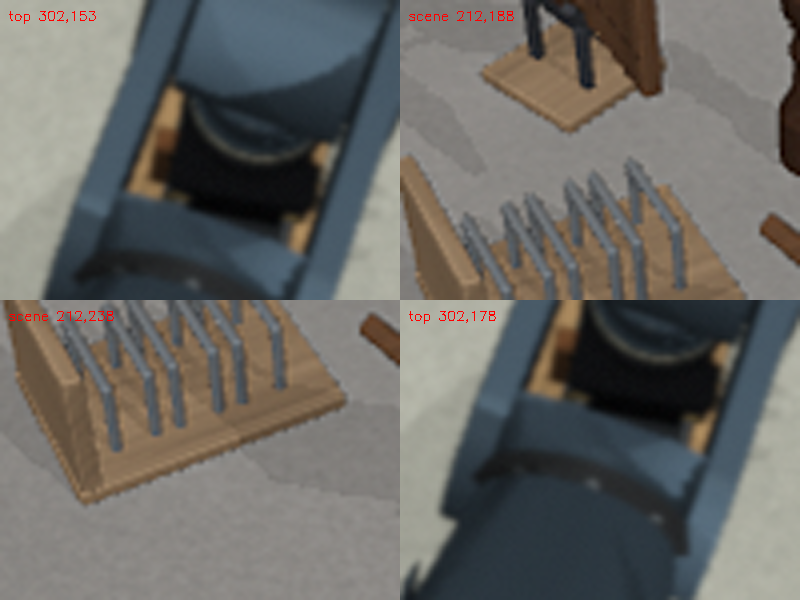

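The board hangs upright with its bottom corner at scene (274,211), and the top view is hidden by the arm. I check that corner against the predicted pose.

```bash
python3 - <<'E'
from plan import *
from geo import proj
import pickle
d=pickle.load(open("l1.pkl","rb"));o=robot.get_obs();R=Ro.from_quat(o["tool_rot"]).as_matrix()
for z in(.0700,):
  for x in(.045,-.045):
    for y in(.007,-.007):
        P=o["position"]+R@[x,y,z];uv=proj(d["scene"],P)[0];print(x,y,P.round(4),uv.round(1),"tile",(uv-[212,188]+.375)*4+[400,0])
E
```

```text
0.045 0.007 [ 0.5661 -0.044   0.1905] [272.  212.7] tile [641.34452529 100.49209581]
0.045 -0.007 [ 0.5524 -0.0413  0.1905] [277.2 211. ] tile [662.44860804  93.31088732]
-0.045 0.007 [ 0.5483 -0.1323  0.1905] [257.  192.8] tile [581.63443101  20.88163544]
-0.045 -0.007 [ 0.5346 -0.1295  0.1905] [262.1 191.2] tile [601.9480905   14.39645139]
```

Call:
play_rows(gripper=[1,1,1,1,1,1,1,1,1], delta_pos=[[-0.2,0,5],[-0.2,0,9],[-0.2,0,11],[-0.2,0,12],[-0.2,0,13],[-0.2,0,14],[-0.2,0,15],[-0.2,0,16],[-0.2,0,16]], turn=[[0,0,0],[0,0,0],[0,0,0],[0,0,0],[0,0,0],[0,0,0],[0,0,0],[0,0,0],[0,0,0]])

```text
time: 8.57
position: [0.5492, -0.0894, 0.0992]
tool_rot: [0.774, 0.633, -0.0, -0.001]
ft_force: [0.4, 0.2, -1.3]
grip_width: 0.0139
grip_force: 25.0
```

Call:
play_rows(gripper=[1,1,1,1,1], delta_pos=[[0.1,0,0.6],[0.1,0,1.1],[0.1,0,1.4],[0.1,0,1.5],[0.1,0,1.5]], turn=[[0,0,0],[0,0,0],[0,0,0],[0,0,0],[0,0,0]])

```text
time: 9.2
position: [0.55, -0.0886, 0.0851]
tool_rot: [0.774, 0.633, 0.0, -0.0]
ft_force: [0.1, 0.2, -0.8]
grip_width: 0.014
grip_force: 25.0
```

Call:
play_rows(gripper=[1,1,1], delta_pos=[[0,0,0.1],[0,0,0.2],[0,0,0.2]], turn=[[0,0,0],[0,0,0],[0,0,0]])

```text
time: 9.57
position: [0.5499, -0.0885, 0.083]
tool_rot: [0.774, 0.633, 0.0, -0.0]
ft_force: [-0.6, -0.2, -1.6]
grip_width: 0.0137
grip_force: 25.0
```

Call:
play_rows(gripper=[1,1,1], delta_pos=[[0,0,0.1],[0,0,0.2],[0,0,0.2]], turn=[[0,0,0],[0,0,0],[0,0,0]])

```text
time: 9.95
position: [0.55, -0.0886, 0.0811]
tool_rot: [0.774, 0.633, 0.0, -0.0]
ft_force: [-0.4, -0.1, 0.0]
grip_width: 0.0144
grip_force: 25.0
```

Call:
play_rows(gripper=[1,1,1], delta_pos=[[0,0,0.1],[0,0,0.1],[0,0,0.1]], turn=[[0,0,0],[0,0,0],[0,0,0]])

```text
time: 10.32
position: [0.5502, -0.0884, 0.0809]
tool_rot: [0.774, 0.633, 0.0, 0.0]
ft_force: [-0.9, 1.4, 4.8]
grip_width: 0.0138
grip_force: 25.0
```

Call:
play_rows(gripper=[-0.1,-0.1,-0.1,-0.1,-0.1,-0.1,-0.5,-1,-1], delta_pos=[[0,0,0],[0,0,0],[0,0,0],[0,0,-3],[0,0,-9],[0,0,-15],[0,0,-21],[0,0,-22],[0,0,-22]], turn=[[0,0,0],[0,0,0],[0,0,0],[0,0,0],[0,0,0],[0,0,0],[0,0,0],[0,0,0],[0,0,0]])

```text
time: 11.45
position: [0.5498, -0.0887, 0.3002]
tool_rot: [0.774, 0.633, 0.0, 0.0]
ft_force: [0.8, 0.8, 0.1]
grip_width: 0.0702
grip_force: 0.0
```

```bash
python3 - <<'E'
from plan import *
p,R=board("middle",.05)
show((p+[0,0,.1],R),(p,R),board("middle",-.034))
E
```

```text
cm [-19.59   2.27   1.97] turn [ 0.606 -0.102 -0.324] | dist 0.198
cm [-19.6    2.26  11.97] turn [ 0.606 -0.102 -0.324] | dist 0.231
cm [-21.18  -2.3   18.85] turn [ 0.606 -0.102 -0.324] | dist 0.284
```

Call:
play_rows(gripper=[-1,-1,-1,-1,-1,-1,-1,-1,-1], delta_pos=[[-19.6,2.3,2],[-19.6,2.3,2],[-19.6,2.3,2],[-19.6,2.3,2],[-19.6,2.3,2],[-19.6,2.3,12],[-19.6,2.3,12],[-19.6,2.3,12],[-19.6,2.3,12]], turn=[[0.606,-0.102,-0.324],[0.606,-0.102,-0.324],[0.606,-0.102,-0.324],[0.606,-0.102,-0.324],[0.606,-0.102,-0.324],[0.606,-0.102,-0.324],[0.606,-0.102,-0.324],[0.606,-0.102,-0.324],[0.606,-0.102,-0.324]])

```text
time: 12.58
position: [0.5339, -0.2851, 0.1817]
tool_rot: [0.628, 0.718, -0.226, -0.197]
ft_force: [0.0, -0.9, -0.6]
grip_width: 0.0866
grip_force: 0.0
```

```bash
python3 - <<'E'
from plan import *
show(board("middle",-.034))
E
```

```text
cm [ 0.01 -0.02  8.55] turn [ 0.001  0.001 -0.   ] | dist 0.086
```

Call:
play_rows(gripper=[-1,-1,-1,-1,-0.3,1,1,1,1,1,1,1], delta_pos=[[0,0,4],[0,0,7],[0,0,8.5],[0,0,8.5],[0,0,8.5],[0,0,8.5],[0,0,8.5],[0,0,8.5],[0,0,8.5],[0,0,8.5],[0,0,8.5],[0,0,8.5]], turn=[[0,0,0],[0,0,0],[0,0,0],[0,0,0],[0,0,0],[0,0,0],[0,0,0],[0,0,0],[0,0,0],[0,0,0],[0,0,0],[0,0,0]])

```text
time: 14.08
position: [0.4851, -0.2917, 0.1104]
tool_rot: [0.628, 0.718, -0.226, -0.198]
ft_force: [0.2, 0.4, -0.4]
grip_width: 0.0149
grip_force: 0.0
```

Call:
play_rows(gripper=[1,1,1,1,1,1], delta_pos=[[0,0,0],[0,0,0],[0,0,-1.5],[0,0,-3.5],[0,0,-5],[0,0,-5]], turn=[[0,0,0],[0,0,0],[0,0,0],[0,0,0],[0,0,0],[0,0,0]])

```text
time: 14.82
position: [0.5145, -0.2882, 0.1529]
tool_rot: [0.628, 0.718, -0.227, -0.197]
ft_force: [-0.6, -1.1, 0.9]
grip_width: 0.0138
grip_force: 25.0
```

```bash
python3 - <<'E'
from plan import *
p,R=board("middle",0.0)
show((p+[0,0,.16],R),slot("middle",.31))
E
```

```text
cm [  0.04  -9.22 -11.44] turn [ 0.001  0.001 -0.   ] | dist 0.147
cm [ 17.85  -0.46 -18.88] turn [-0.604  0.103  0.325] | dist 0.26
```

Call:
play_rows(gripper=[1,1,1,1,1,1,1,1,1,1,1], delta_pos=[[0,-4,-5],[0,-9.2,-11.4],[0,-9.2,-11.4],[17.9,-0.5,-18.9],[17.9,-0.5,-18.9],[17.9,-0.5,-18.9],[17.9,-0.5,-18.9],[17.9,-0.5,-18.9],[17.9,-0.5,-18.9],[17.9,-0.5,-18.9],[17.9,-0.5,-18.9]], turn=[[0,0,0],[0,0,0],[0,0,0],[-0.604,0.103,0.325],[-0.604,0.103,0.325],[-0.604,0.103,0.325],[-0.604,0.103,0.325],[-0.604,0.103,0.325],[-0.604,0.103,0.325],[-0.604,0.103,0.325],[-0.604,0.103,0.325]])

```text
time: 16.2
position: [0.5934, -0.0978, 0.3083]
tool_rot: [0.775, 0.632, -0.001, -0.002]
ft_force: [0.7, -0.8, -1.4]
grip_width: 0.0138
grip_force: 25.0
```

```bash
python3 - <<'E'
from plan import *
from geo import proj
from mont import look
show(slot("middle",.17),slot("middle",.125))
look("l2",[("scene",262,190),("scene",262,255)])
import pickle
d=pickle.load(open("l2.pkl","rb"));o=robot.get_obs();R=Ro.from_quat(o["tool_rot"]).as_matrix()
for x in(.0525,-.0525):
    for y in(.007,-.007):
        P=o["position"]+R@[x,y,.096];uv=proj(d["scene"],P)[0];print(x,y,"tile1",(uv-[212,153]+.375)*4)
x=R[:,0]
p,R=slot("small",.117)
for x in(.045,-.045):
    for y in(.007,-.007):
        uv=proj(d["scene"],p+R@[x,y,0])[0];print("small",x,y,"tile2",(uv-[212,218]+.375)*4+[400,0])
E
```

```text
cm [ 0.07  0.09 13.83] turn [-0.003 -0.001 -0.002] | dist 0.138
cm [ 0.07  0.11 18.33] turn [-0.003 -0.001 -0.002] | dist 0.183
0.0525 0.007 tile1 [173.68122918 240.17426985]
0.0525 -0.007 tile1 [195.80785678 232.74396808]
-0.0525 0.007 tile1 [107.07341224 145.13799749]
-0.0525 -0.007 tile1 [128.1769695  138.55705794]
small 0.045 0.007 tile2 [648.8055954   69.19470468]
small 0.045 -0.007 tile2 [668.94237802  61.96872922]
small -0.045 0.007 tile2 [591.54753374 -11.33546667]
small -0.045 -0.007 tile2 [610.96207568 -17.89089408]
```

View pics/l2.png

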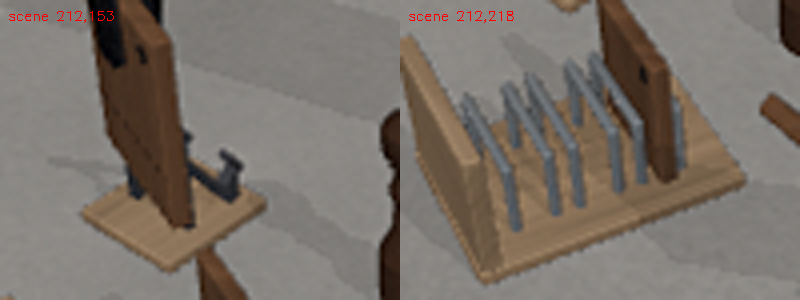

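The small board stands in its slot, with its top near corner at about scene (280,236), and the middle board hangs with its bottom corner at about (257,209). I enlarge both to measure how well they are centred along the slot.

```bash
python3 - <<'E'
import pickle,cv2,numpy as np
d=pickle.load(open("l2.pkl","rb"))["scene"]["color"][:,:,::-1]
def c(u,v): 
    p=cv2.resize(d[v:v+60,u:u+40],(400,600),interpolation=cv2.INTER_CUBIC)
    for k in range(0,60,5): cv2.line(p,(0,k*10),(6,k*10),(0,255,255),1); cv2.line(p,(k*10,0),(k*10,6),(0,255,255),1)
    return p
cv2.imwrite("pics/l2b.png",np.hstack([c(230,160),c(255,205)]))
E
```

```text
(no output)
```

View pics/l2b.png

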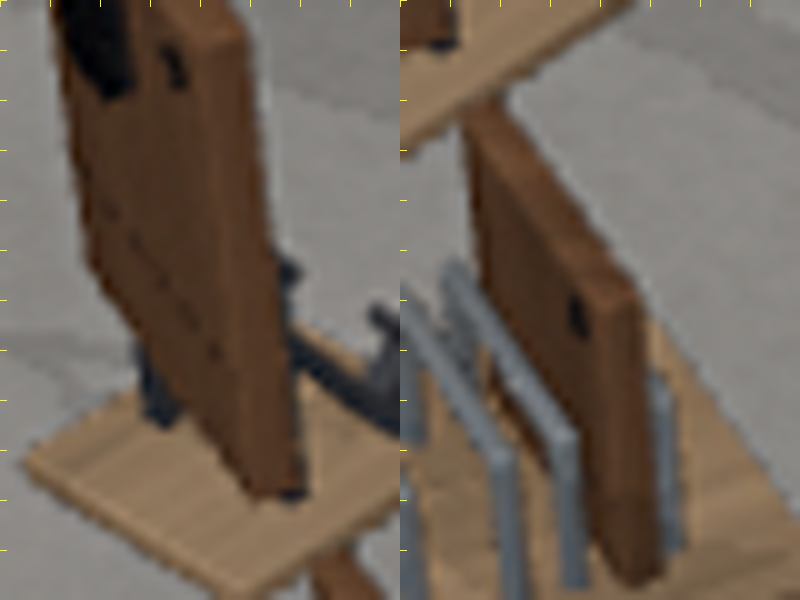

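```bash
python3 - <<'E'
from plan import *
from geo import proj
import pickle
d=pickle.load(open("l2.pkl","rb"))["scene"];o=robot.get_obs();R=Ro.from_quat(o["tool_rot"]).as_matrix()
print(o["position"],R.round(3).tolist())
def P(x,y,z): return proj(d,o["position"]+R@[x,y,z])[0]
ob=[((.0525,.007,-.034),(249.85,163.75)),((.0525,-.007,-.034),(254.05,163.05)),((.0525,.007,.096),(254.75,209.05))]
for a,b in ob:
    a=np.array(a);p=P(*a);J=[(P(*(a+.001*e))-p).round(2).tolist() for e in np.eye(3)];print(p.round(2),"obs-pred",(b-p).round(2),"d/mm xyz",J)
E
```

```text
[ 0.59331854 -0.0974679   0.30856903] [[0.201, 0.98, -0.003], [0.98, -0.201, 0.001], [0.001, -0.003, -1.0]]
[248.99 165.66] obs-pred [ 0.86 -1.91] d/mm xyz [[0.18, 0.23], [-0.44, 0.13], [0.05, 0.39]]
[255.06 163.87] obs-pred [-1.01 -0.82] d/mm xyz [[0.18, 0.23], [-0.43, 0.13], [0.05, 0.39]]
[255.05 212.67] obs-pred [-0.3  -3.62] d/mm xyz [[0.17, 0.24], [-0.4, 0.13], [0.04, 0.33]]
```

Call:
play_rows(gripper=[1,1,1,1,1,1,1,1,1,1,1], delta_pos=[[0.1,0.1,6],[0.1,0.1,11],[0.1,0.1,13],[0.1,0.1,14],[0.1,0.1,15],[0.1,0.1,16],[0.1,0.1,17],[0.1,0.1,18],[0.1,0.1,18.6],[0.1,0.1,19],[0.1,0.1,19]], turn=[[0,0,0],[0,0,0],[0,0,0],[0,0,0],[0,0,0],[0,0,0],[0,0,0],[0,0,0],[0,0,0],[0,0,0],[0,0,0]])

```text
time: 17.68
position: [0.5939, -0.0957, 0.1188]
tool_rot: [0.775, 0.632, -0.0, -0.001]
ft_force: [0.2, 0.1, -1.9]
grip_width: 0.0141
grip_force: 25.0
```

Call:
play_rows(gripper=[1,1,1,1], delta_pos=[[0,0,0.3],[0,0,0.6],[0,0,0.8],[0,0,0.8]], turn=[[0,0,0],[0,0,0],[0,0,0],[0,0,0]])

```text
time: 18.18
position: [0.5939, -0.0957, 0.1109]
tool_rot: [0.775, 0.632, -0.0, -0.001]
ft_force: [0.2, 0.6, -2.1]
grip_width: 0.0137
grip_force: 25.0
```

Along the slot it is about 1.5 mm too far in +y, so I correct that while feeling for the floor.

Call:
play_rows(gripper=[1,1,1,1,1], delta_pos=[[-0.1,0,0.1],[-0.2,0,0.2],[-0.2,0,0.3],[-0.2,0,0.3],[-0.2,0,0.3]], turn=[[0,0,0],[0,0,0],[0,0,0],[0,0,0],[0,0,0]])

```text
time: 18.8
position: [0.5936, -0.0977, 0.1081]
tool_rot: [0.775, 0.632, -0.0, -0.001]
ft_force: [-0.5, 0.1, -1.8]
grip_width: 0.0138
grip_force: 25.0
```

Call:
play_rows(gripper=[1,1,1], delta_pos=[[0,0,0.1],[0,0,0.2],[0,0,0.2]], turn=[[0,0,0],[0,0,0],[0,0,0]])

```text
time: 19.18
position: [0.5935, -0.0976, 0.1059]
tool_rot: [0.775, 0.632, -0.0, -0.001]
ft_force: [0.1, -0.5, -2.3]
grip_width: 0.014
grip_force: 25.0
```

Call:
play_rows(gripper=[1,1,1], delta_pos=[[0,0,0.1],[0,0,0.2],[0,0,0.2]], turn=[[0,0,0],[0,0,0],[0,0,0]])

```text
time: 19.55
position: [0.5936, -0.0978, 0.1044]
tool_rot: [0.775, 0.632, -0.0, -0.001]
ft_force: [-0.3, -0.2, 1.1]
grip_width: 0.0138
grip_force: 25.0
```

Call:
play_rows(gripper=[1,1,1], delta_pos=[[0,0,0.1],[0,0,0.1],[0,0,0.1]], turn=[[0,0,0],[0,0,0],[0,0,0]])

```text
time: 19.92
position: [0.5937, -0.098, 0.1042]
tool_rot: [0.775, 0.632, -0.0, -0.001]
ft_force: [-2.4, -0.9, 5.0]
grip_width: 0.0137
grip_force: 25.0
```

Call:
play_rows(gripper=[0.4,0.4,0.4,0.4,0.4,0.4,-0.5,-1,-1], delta_pos=[[0,0,0],[0,0,0],[0,0,0],[0,0,-3],[0,0,-9],[0,0,-15],[0,0,-21],[0,0,-22],[0,0,-22]], turn=[[0,0,0],[0,0,0],[0,0,0],[0,0,0],[0,0,0],[0,0,0],[0,0,0],[0,0,0],[0,0,0]])

```text
time: 21.05
position: [0.5938, -0.0978, 0.3232]
tool_rot: [0.775, 0.632, -0.0, -0.001]
ft_force: [-0.6, 0.6, 0.3]
grip_width: 0.0482
grip_force: 0.0
```

```bash
python3 - <<'E'
from plan import *
p,R=board("large",.05)
show((p+[0,0,.06],R),(p,R),board("large",-.034))
E
```

```text
cm [23.09 -4.34  4.15] turn [ 0.608 -0.063 -0.196] | dist 0.239
cm [23.08 -4.33 10.15] turn [ 0.608 -0.063 -0.196] | dist 0.256
cm [22.11 -9.04 17.04] turn [ 0.608 -0.063 -0.196] | dist 0.293
```

Call:
play_rows(gripper=[-1,-1,-1,-1,-1,-1,-1,-1,-1,-1], delta_pos=[[23.1,-4.3,4.2],[23.1,-4.3,4.2],[23.1,-4.3,4.2],[23.1,-4.3,4.2],[23.1,-4.3,4.2],[23.1,-4.3,4.2],[23.1,-4.3,10.2],[23.1,-4.3,10.2],[23.1,-4.3,10.2],[23.1,-4.3,10.2]], turn=[[0.608,-0.063,-0.196],[0.608,-0.063,-0.196],[0.608,-0.063,-0.196],[0.608,-0.063,-0.196],[0.608,-0.063,-0.196],[0.608,-0.063,-0.196],[0.608,-0.063,-0.196],[0.608,-0.063,-0.196],[0.608,-0.063,-0.196],[0.608,-0.063,-0.196]])

```text
time: 22.3
position: [0.5991, 0.1365, 0.2239]
tool_rot: [0.675, 0.675, -0.211, -0.212]
ft_force: [1.0, 0.8, -0.2]
grip_width: 0.087
grip_force: 0.0
```

```bash
python3 - <<'E'
from plan import *
show(board("large",-.034))
E
```

```text
cm [ 0.05 -0.04  8.65] turn [ 0.003 -0.001 -0.001] | dist 0.086
```

Call:
play_rows(gripper=[-1,-1,-1,-1,-0.3,1,1,1,1,1,1,1], delta_pos=[[0.1,0,4],[0.1,0,7],[0.1,0,8.5],[0.1,0,8.5],[0.1,0,8.5],[0.1,0,8.5],[0.1,0,8.5],[0.1,0,8.5],[0.1,0,8.5],[0.1,0,8.5],[0.1,0,8.5],[0.1,0,8.5]], turn=[[0,0,0],[0,0,0],[0,0,0],[0,0,0],[0,0,0],[0,0,0],[0,0,0],[0,0,0],[0,0,0],[0,0,0],[0,0,0],[0,0,0]])

```text
time: 23.8
position: [0.5492, 0.1381, 0.1518]
tool_rot: [0.674, 0.675, -0.213, -0.213]
ft_force: [0.4, 0.4, -0.4]
grip_width: 0.0149
grip_force: 0.4
```

Call:
play_rows(gripper=[1,1,1,1,1,1,1], delta_pos=[[0,0,0],[0,0,0],[0,0,0],[0,0,-1.5],[0,0,-3.5],[0,0,-5],[0,0,-5]], turn=[[0,0,0],[0,0,0],[0,0,0],[0,0,0],[0,0,0],[0,0,0],[0,0,0]], squeeze=35)

```text
time: 24.68
position: [0.579, 0.1381, 0.194]
tool_rot: [0.674, 0.675, -0.212, -0.212]
ft_force: [-0.2, 0.8, -1.8]
grip_width: 0.0138
grip_force: 35.0
```

```bash
python3 - <<'E'
from plan import *
p,R=board("large",0.0)
show((p+[0,0,.2],R),slot("large",.38))
E
```

```text
cm [ -0.09 -11.53 -14.76] turn [ 0.002 -0.     0.   ] | dist 0.187
cm [-24.42  -5.82 -18.63] turn [-0.607  0.061  0.196] | dist 0.313
```

Call:
play_rows(gripper=[1,1,1,1,1,1,1,1,1,1,1,1], delta_pos=[[0,-3.7,-4.8],[0,-7.6,-9.8],[0,-11.5,-14.8],[0,-11.5,-14.8],[-24.4,-5.8,-18.6],[-24.4,-5.8,-18.6],[-24.4,-5.8,-18.6],[-24.4,-5.8,-18.6],[-24.4,-5.8,-18.6],[-24.4,-5.8,-18.6],[-24.4,-5.8,-18.6],[-24.4,-5.8,-18.6]], turn=[[0,0,0],[0,0,0],[0,0,0],[0,0,0],[-0.607,0.061,0.196],[-0.607,0.061,0.196],[-0.607,0.061,0.196],[-0.607,0.061,0.196],[-0.607,0.061,0.196],[-0.607,0.061,0.196],[-0.607,0.061,0.196],[-0.607,0.061,0.196]])

```text
time: 26.18
position: [0.6375, -0.1042, 0.3778]
tool_rot: [0.774, 0.633, -0.002, -0.001]
ft_force: [0.7, 0.1, -1.2]
grip_width: 0.0134
grip_force: 35.0
```

```bash
python3 - <<'E'
from plan import *
from geo import proj
from rig import robot
import cv2
show(slot("large",.22),slot("large",.17))
d=robot.camera("scene");o=robot.get_obs();R=Ro.from_quat(o["tool_rot"]).as_matrix()
def P(x,y,z): return proj(d,o["position"]+R@[x,y,z])[0].round(1)
for a in((.06,.007,-.037),(.06,-.007,-.037),(.06,.007,.143),(.06,-.007,.143),(-.06,.007,.143)): print(a,P(*a))
u,v=200,110
p=cv2.resize(d["color"][v:v+120,u:u+100,::-1],(500,600),interpolation=cv2.INTER_CUBIC)
cv2.imwrite("pics/l3.png",p)
E
```

```text
cm [-0.16  0.16 15.78] turn [-0.004  0.001  0.002] | dist 0.158
cm [-0.16  0.18 20.78] turn [-0.004  0.001  0.002] | dist 0.208
(0.06, 0.007, -0.037) [226.  143.4]
(0.06, -0.007, -0.037) [232.7 141.5]
(0.06, 0.007, 0.143) [237.5 213.4]
(0.06, -0.007, 0.143) [243.3 211.5]
(-0.06, 0.007, 0.143) [219.1 185.5]
```

View pics/l3.png

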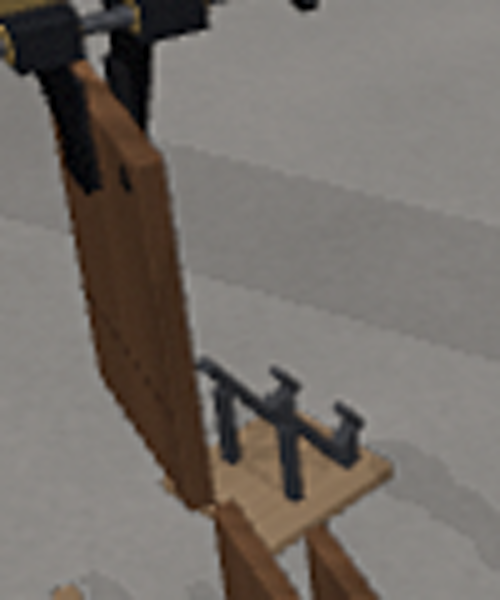

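The large board hangs straight, with its near bottom corner at scene (238,211), within 2 px of the prediction; the middle and small boards stand below it at (245,220) and (263,220). Going down.

Call:
play_rows(gripper=[1,1,1,1,1,1,1,1,1,1,1,1], delta_pos=[[-0.1,0.1,5],[-0.1,0.1,10],[-0.1,0.1,14],[-0.1,0.1,15],[-0.1,0.1,16],[-0.1,0.1,17],[-0.1,0.1,18],[-0.1,0.1,19],[-0.1,0.1,20],[-0.1,0.1,20.7],[-0.1,0.1,21.2],[-0.1,0.1,21.2]], turn=[[-0.004,0,0],[-0.004,0,0],[-0.004,0,0],[-0.004,0,0],[-0.004,0,0],[-0.004,0,0],[-0.004,0,0],[-0.004,0,0],[-0.004,0,0],[-0.004,0,0],[-0.004,0,0],[-0.004,0,0]])

```text
time: 27.72
position: [0.6374, -0.1071, 0.1658]
tool_rot: [0.775, 0.632, -0.0, 0.001]
ft_force: [-0.7, 0.4, -1.4]
grip_width: 0.0141
grip_force: 35.0
```

```bash
python3 - <<'E'
from plan import *
show(slot("large",.155)); print(robot.get_obs()["ft_force"])
E
```

```text
cm [0.11 0.05 1.08] turn [ 0.     0.001 -0.   ] | dist 0.011
[-0.72842321  0.38371833 -1.38825558]
```

Call:
play_rows(gripper=[1,1,1,1,1], delta_pos=[[0.1,0,0.3],[0.1,0,0.6],[0.1,0,0.8],[0.1,0,0.8],[0.1,0,0.8]], turn=[[0,0,0],[0,0,0],[0,0,0],[0,0,0],[0,0,0]])

```text
time: 28.35
position: [0.6379, -0.1062, 0.1584]
tool_rot: [0.775, 0.632, 0.0, 0.001]
ft_force: [-0.8, 0.3, -2.0]
grip_width: 0.0136
grip_force: 35.0
```

Call:
play_rows(gripper=[1,1,1], delta_pos=[[0,0,0.1],[0,0,0.2],[0,0,0.2]], turn=[[0,0,0],[0,0,0],[0,0,0]])

```text
time: 28.72
position: [0.6377, -0.1061, 0.1561]
tool_rot: [0.775, 0.632, -0.0, 0.001]
ft_force: [0.2, 0.3, -1.2]
grip_width: 0.0135
grip_force: 35.0
```

Call:
play_rows(gripper=[1,1,1], delta_pos=[[0,0,0.1],[0,0,0.2],[0,0,0.2]], turn=[[0,0,0],[0,0,0],[0,0,0]])

```text
time: 29.1
position: [0.6377, -0.1062, 0.1541]
tool_rot: [0.775, 0.632, -0.0, 0.001]
ft_force: [0.6, 0.2, -1.1]
grip_width: 0.0139
grip_force: 35.0
```

Call:
play_rows(gripper=[1,1,1], delta_pos=[[0,0,0.1],[0,0,0.2],[0,0,0.2]], turn=[[0,0,0],[0,0,0],[0,0,0]])

```text
time: 29.48
position: [0.6381, -0.1062, 0.1538]
tool_rot: [0.775, 0.633, 0.0, 0.001]
ft_force: [-0.9, 1.4, 5.2]
grip_width: 0.0136
grip_force: 35.0
```

Call:
play_rows(gripper=[1,1,1], delta_pos=[[0,0,0.1],[0,0,0.1],[0,0,0.1]], turn=[[0,0,0],[0,0,0],[0,0,0]])

```text
time: 29.85
position: [0.6382, -0.1062, 0.1538]
tool_rot: [0.775, 0.633, 0.0, 0.002]
ft_force: [-1.7, 1.0, 10.2]
grip_width: 0.0139
grip_force: 35.0
```

Call:
play_rows(gripper=[1,0.3,0.3,0.3,0.3,0.3,0.3,0.3,0.3,0.3], delta_pos=[[0,0,-0.1],[0,0,-0.1],[0,0,-0.1],[0,0,-0.1],[0,0,-3],[0,0,-9],[0,0,-15],[-6,0,-20],[-12,0,-20],[-18,0,-20]], turn=[[0,0,0],[0,0,0],[0,0,0],[0,0,0],[0,0,0],[0,0,0],[0,0,0],[0,0,0],[0,0,0],[0,0,0]])

```text
time: 31.1
position: [0.6034, -0.2763, 0.353]
tool_rot: [0.774, 0.633, 0.0, 0.002]
ft_force: [0.7, -1.0, -0.3]
grip_width: 0.0306
grip_force: 0.0
```

Call:
play_rows(gripper=[0,0,0,0,0,0], delta_pos=[[-5,-6,0],[-10,-12,0],[-15,-16,0],[-20,-16,0],[-25,-16,0],[-25,-16,0]], turn=[[0,0,0],[0,0,0],[0,0,0],[0,0,0],[0,0,0],[0,0,0]])

```text
time: 31.85
position: [0.3942, -0.4922, 0.3504]
tool_rot: [0.776, 0.63, -0.001, 0.001]
ft_force: [0.8, 0.9, -0.6]
grip_width: 0.0434
grip_force: 0.0
```

```bash
python3 - <<'E'
from mont import look
look("l4",[("top",360,190),("top",360,240),("scene",252,235),("scene",300,235)])
E
```

```text
(no output)
```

View pics/l4.png

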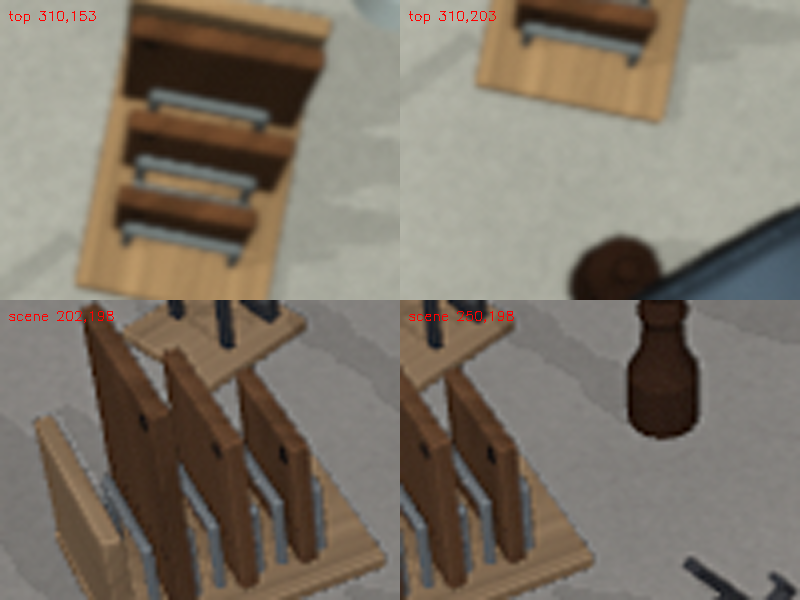

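All three boards stand in order in their slots, top-view tile midpoints about (366,166), (363,186) and (357,205), and the mill is undisturbed. Last, a numeric check of centring.

```bash
python3 - <<'E'
from geo import *
import pickle
c=pickle.load(open("l4.pkl","rb"))["top"];a=np.radians(-11.52);R=np.array([[np.cos(a),-np.sin(a)],[np.sin(a),np.cos(a)]])
for n,z,l,r in(("L",.192,(130,48),(322,62)),("M",.142,(132,122),(293,147)),("S",.117,(119,195),(256,222))):
    q=[((onplane(c,px((310,153),(0,0),p),z)[:2]-[.594,-.0971])@R*1e3) for p in(l,r)];print(n,np.round(q,1).tolist(),"mid",np.mean(q,0).round(1))
E
```

```text
L [[30.0, 56.1], [43.6, -58.7]] mid [36.8 -1.3]
M [[-3.6, 46.7], [-0.0, -54.1]] mid [-1.8 -3.7]
S [[-45.7, 46.1], [-46.2, -41.5]] mid [-46.    2.3]
```

```bash
python3 -c "
from rig import robot
print(robot.hand_in())"
```

```text
the job is handed in; nothing more can be done
None
```

All three boards stand upright and fully down in their slots (large next to the end panel, middle in the middle, small farthest from it), about 1–4 mm off centre along the slots by my last picture, and the job is handed in; the mill stood in the last picture, and I did not re-check the pot and jar there.

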